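# Fit the splined burnishing head to the edge-finishing machine

## Task

Take the burnishing head that has the toothed bore from the marble slab and push it down onto the splined spindle of the edge-finishing machine, rocking it a little if the teeth do not mesh at once. Press it fully home, so that it has driven the stiff brass collar right down, then let go and leave it there.

Things in the scene. Friction and masses are not known exactly. Their poses are not given: they have to be found in the camera images.
- head: The right head: loose upright wooden cylinder, 62 mm diameter, 50 high, 0.3 kg, on a marble slab (top 30 mm above the bench). Its wide bore (45 mm) goes right through, with 6 inward teeth 5 mm wide to 14.5 mm from the axis. A twin head with a narrow plain 27 mm round bore is the wrong one. Origin: centre of underside, z up; x axis points along a gap between teeth (gaps at 0, 60, 120... deg).
- machine: Fixed machine: green box 140 mm square, 75 high, a grey motor lying along its -y side. Origin: at bench level on the axis of the upright steel spindle on its top, which does not turn. The spindle has a 24 mm core and 6 teeth, 5 mm wide, 40 mm over the tips, at 0, 60, 120... deg from the x axis: the head meshes when its x axis agrees with this one modulo 60 deg, with about 10 deg and 2 mm play.
- spindle_foot (a point): Point on the spindle axis 98 mm above the bench, axes as the machine's: where the centre of the head's underside lies when fully home. The spindle teeth have ridged tops, which end 44 mm above this point; the core goes on to 52 mm, then tapers to a blunt nose 8 mm wide, 66 mm above this point.
- collar (a joint): Stiff brass collar, 64 mm diameter, 8 mm thick, sliding on the spindle, in m: 0 = up, as found, its top 16 mm above spindle_foot; 0.016 = right down, its top level with that point. The head meets it with the teeth already in mesh. It slides only when pushed down with about 12 N (the head's weight does not move it) and stays where it is left.

How it is judged:
At the end, for the whole second after the job is handed in: The head with the toothed bore sits on the spindle, its teeth in mesh: the centre of its underside is within 6 mm sideways and 4 mm in height of the spindle foot point, the collar is pushed down at least 12 of its 16 mm, and the head is at rest, released (horizontal distance between head and spindle_foot below 0.006 m and z of head in the frame of spindle_foot between -0.004 and 0.004 m and value of joint collar above 0.012 m and linear speed of head below 0.02 m/s); the robot touches nothing.
It also fails if it takes over 45 s, if anything falls off the work surface, if the arm or the gripper's body presses on something with over 40 N, if the wrist force passes 120 N, or if a joint passes its speed limit or range.

## Robot

A 7-joint arm with a two-finger parallel gripper is mounted at the origin on the work surface. World frame = base frame: x ahead of the robot, y to its left, z up, the work surface at z = 0. Lengths are in m, angles in rad, forces in N, time in s.
With the tool pointing down it reaches from about 0.4 to 0.9 m from the base axis. Payload 5.6 kg.
Tool frame: the origin (TCP) lies midway between the tips of the shut fingers; the grasp point (between the pads) lies 19 mm behind it; y points along the fingers, z is the direction in which the jaws open and shut, and the axes are right-handed (so a half turn about y gives the same grasp; the last joint's range is limited). The gripper opens to 92 mm and grips with 3 to 60 N. Pads are 20 mm wide; open, the fingers measure 128 mm over their backs; the gripper's body (75 mm by 189 mm) begins 69 mm behind the grasp point.
Start: joints at [-1.37, 0.468, -0.012, 1.603, 0.006, 1.071, -0.056], TCP at [0.157, 0.631, 0.215] pointing down, gripper open.
Joint ranges: [-2.53, 2.53], [-0.31, 2.02], [-1.57, 1.55], [0.28, 2.44], [-1.29, 4.43], [0.15, 1.84], [-2.92, 2.92]. Speed limits (rad/s): [2.57, 2.57, 3.14, 3.14, 3.14, 3.14, 3.14].

## Interface

Orientations are given as a 3x3 rotation matrix whose columns are the frame's x, y, z axes.
In Python, from station import env, effector, solver, viewer, workorder, search_frame, tip_of gives the robot as it stands. Calls block until the motion is done:
- env.reach(position, orientation): joint-space move of the TCP to a pose.
- env.movel(position, frame=None, rate=0.15): straight line of the TCP; frame=None keeps the orientation; rate is the mean speed in m/s.
- env.goto_joints(angles): joint-space move.
- effector.release() and effector.grasp(squeeze=None): open the fingers fully, or close them until they stop; squeeze is the grip in N (None keeps the last).
- env.pause(seconds).
- solver.inverse_kinematics(position, orientation): joint angles nearest the present ones, or None.
- env.sense(): the state.
- viewer.read_camera(name): name is "side" or "top"; returns (picture, depth): 480x640x3 uint8, red, green, blue; 480x640 float32, m along the optical axis (not along the pixel's ray), 0 where there is no reading.
- viewer.camera_info(name): a dict with "intrinsics" (3x3 intrinsics, pixels), "dist_coeffs" ([k1, k2, p1, p2, k3] as OpenCV has them; the pictures are not rectified), "eye" and "rotation" of the camera in the world. Camera axes: x right, y up, looking along -z (the intrinsics and any distortion apply to the point x, -y, -z); pixel columns grow to the right and rows downward; lengths in m; the calibration is good to about 2 mm. A picture is of the moment at which its call begins. camera_info takes no time and is no camera call.
A pose or a line that the arm cannot do raises env.PlanningError and nothing moves.
- workorder.finish_job(): hands the job in, once; it reports no verdict.
Trained networks look in the newest picture that a camera, given by its name, has taken for a name from the list of things; names that differ only in an ending like _2 or _b are one class to them, and where a whole thing is asked for, a point or a joint stands for the part that bears it (a point fixed in the world has none). Each returns a list of dicts, best first, with "score" (0 to 1); they miss things now and then, are a little off and sometimes report something else, mostly with a low value. They report only what shows in the picture. A call takes as long as a camera call.
- search_frame(camera, name): "at" ([x, y, z] in m, in world coordinates, good to about 4 mm: the middle of the surface that is visible of it).
- tip_of(camera, name): "at" ([x, y, z] in m, in world coordinates, good to about 4 mm: a listed point, or the origin of a listed thing).
The state is a dict: "t": time; "joint_positions": joint angles; "joint_velocities": joint speeds; "tau": joint torques, N m; "ee_pos": TCP position; "tcp_rot": TCP orientation; "wrist_force": force on the tool from outside, world axes, zero at the start; "moment": the same for the moment, N m; "gripper_width": finger opening in m.
Only numpy, scipy, OpenCV 4.12 (cv2) and the standard library are available. Lean on these libraries where they do the work, as an engineer would, in place of code of your own. Each camera call takes 0.05 s, during which the arm holds its last target.

## Working session

There is one attempt and no reset: what is moved stays moved. The work goes in short steps, each a Python script; the robot and the scene stay as the last script left them, time stands still between calls to the robot, and variables do not carry over. Pictures are saved under pics/ and viewed, and the job is handed in when it is done.

```bash
mkdir -p pics; ls
python3 - <<'E'
from station import env, effector, solver, viewer, workorder, search_frame, tip_of
import cv2
for c in ("side","top"):
    p,d=viewer.read_camera(c); cv2.imwrite(f"pics/{c}0.png",p[:,:,::-1])
    i=viewer.camera_info(c); print(c,i)
    for n in ("head","machine","spindle_foot","collar"):
        print(n,[(x["at"],x["score"]) for x in search_frame(c,n)] if n!="spindle_foot" else "", [(x["at"],x["score"]) for x in tip_of(c,n)])
s=env.sense();print(s["t"],s["ee_pos"],s["tcp_rot"],s["wrist_force"],s["gripper_width"])
E
```

```text
pics
side {'intrinsics': array([[592.12008449,   0.        , 310.52983133],
       [  0.        , 592.12008449, 248.08175565],
       [  0.        ,   0.        ,   1.        ]]), 'dist_coeffs': array([-0.17819796,  0.        ,  0.        ,  0.        ,  0.        ]), 'eye': array([ 0.19225164, -0.63074746,  0.60497073]), 'rotation': array([[ 0.86024749,  0.3026199 , -0.41036015],
       [-0.50943524,  0.47664452, -0.71643963],
       [-0.02121297,  0.82536731,  0.56419749]])}
head [([0.6468, 0.1288, 0.0682], 0.74), ([0.4759, -0.2149, 0.077], 0.27)] [([0.6558, 0.1448, 0.0294], 0.71)]
machine [([0.4762, -0.2163, 0.0781], 0.63)] [([0.5246, -0.1292, 0.0013], 0.59)]
spindle_foot  [([0.5236, -0.1322, 0.0991], 0.82), ([0.5228, -0.1305, 0.0016], 0.74)]Traceback (most recent call last):
  File "<stdin>", line 7, in <module>
ValueError: it knows: head, machine, spindle_foot
```

Run:
```python
from station import env, effector, solver, viewer, workorder, search_frame, tip_of
import cv2
for c in ("top",):
    p,d=viewer.read_camera(c); cv2.imwrite(f"pics/{c}0.png",p[:,:,::-1])
    i=viewer.camera_info(c); print(c,i)
    for n in ("head","machine","spindle_foot"):
        print(n, [(x["at"],x["score"]) for x in tip_of(c,n)])
        if n=="head": print([(x["at"],x["score"]) for x in search_frame(c,n)])
s=env.sense();print(s["t"],s["ee_pos"],s["tcp_rot"],s["wrist_force"],s["gripper_width"])
```

```text
top {'intrinsics': array([[606.26634353,   0.        , 340.44815815],
       [  0.        , 606.26634353, 233.09235684],
       [  0.        ,   0.        ,   1.        ]]), 'dist_coeffs': array([-0.17991279,  0.        ,  0.        ,  0.        ,  0.        ]), 'eye': array([0.35115222, 0.0173766 , 1.00121756]), 'rotation': array([[ 0.08724691,  0.97362204, -0.21082717],
       [-0.99618155,  0.08595178, -0.01531689],
       [ 0.00320811,  0.21135849,  0.97740334]])}
head [([0.6511, 0.1466, 0.0294], 0.74)]
[([0.6468, 0.1463, 0.0794], 0.6)]
machine [([0.5236, -0.1226, 0.0034], 0.93)]
spindle_foot [([0.5248, -0.1296, 0.0969], 0.97)]
0.6 [0.1569369  0.63074862 0.21459066] [[ 9.70413027e-01  3.85178937e-05  2.41450938e-01]
 [-2.41450938e-01 -1.27789480e-05  9.70413028e-01]
 [ 4.04637548e-05 -9.99999999e-01 -3.10067604e-06]] [0.50391125 0.02640066 0.53919592] 0.09167794098722601
```

View pics/side0.png

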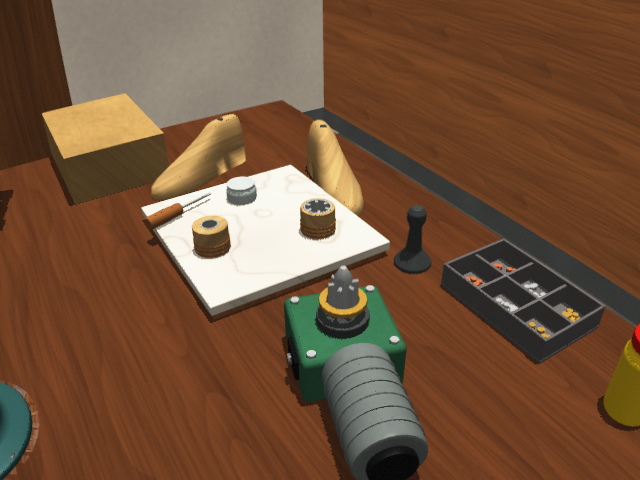

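View pics/top0.png

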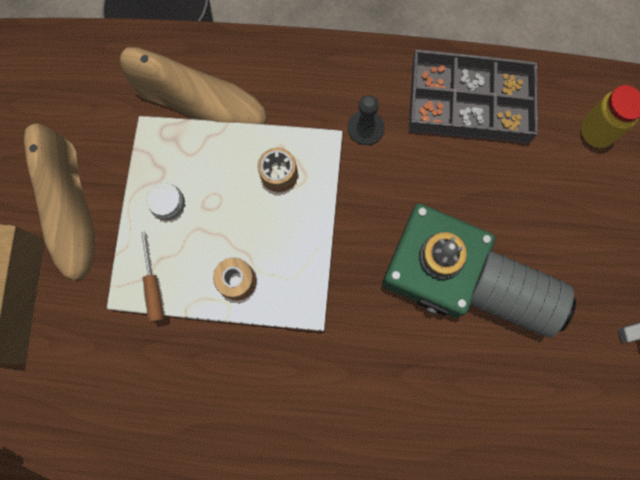

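The toothed head is at (277,168) in the top view and (318,215) in the side view. The plain twin is at (233,278) in the top view, and the spindle is at about (444,252). Next I'll rectify the relevant planes to measure the centres and yaws.

```bash
cat > h.py <<'E'
import numpy as np, cv2
from station import env, effector, solver, viewer, workorder, search_frame, tip_of
def project(c,P):
    i=viewer.camera_info(c); q=(np.asarray(P,float).reshape(-1,3)-i["eye"])@i["rotation"]
    q=q*[1,-1,-1]
    return cv2.projectPoints(q,np.zeros(3),np.zeros(3),i["intrinsics"],i["dist_coeffs"])[0].reshape(-1,2)
def ortho(c,img,cx,cy,z,half=.05,n=400):
    # columns: +x right, rows: +y up
    a=np.linspace(-half,half,n); X,Y=np.meshgrid(cx+a,cy-a)
    uv=project(c,np.stack([X,Y,np.full_like(X,z)],-1)).astype(np.float32).reshape(n,n,2)
    return cv2.remap(img,uv[...,0],uv[...,1],cv2.INTER_CUBIC)
E
python3 - <<'E'
from h import *
p=cv2.imread("pics/top0.png"); s=cv2.imread("pics/side0.png")
def grid(o,half):
    n=o.shape[0]
    cv2.line(o,(n//2,0),(n//2,n),(0,0,255),1);cv2.line(o,(0,n//2),(n,n//2),(0,0,255),1)
    return o
a=grid(ortho("top",p,.651,.1466,.08,.04),.04); b=grid(ortho("side",s,.651,.1466,.08,.04),.04)
cv2.circle(a,(200,200),int(31/80*400),(255,0,0),1);cv2.circle(b,(200,200),int(31/80*400),(255,0,0),1)
cv2.imwrite("pics/ho.png",np.hstack([a,b]))
a=grid(ortho("top",p,.5245,-.130,.075,.11),.11); b=grid(ortho("side",s,.5245,-.130,.075,.11),.11)
cv2.imwrite("pics/mo.png",np.hstack([a,b]))
a=grid(ortho("top",p,.5245,-.130,.142,.04),.04); b=grid(ortho("side",s,.5245,-.130,.142,.04),.04)
cv2.imwrite("pics/so.png",np.hstack([a,b]))
E
```

```text
(no output)
```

View pics/ho.png

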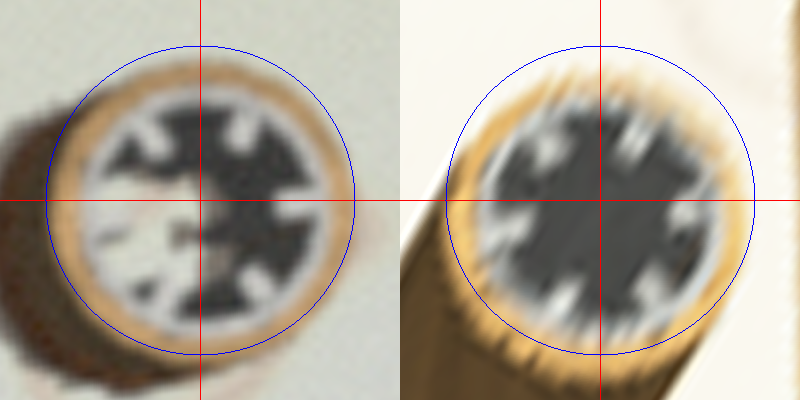

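View pics/mo.png

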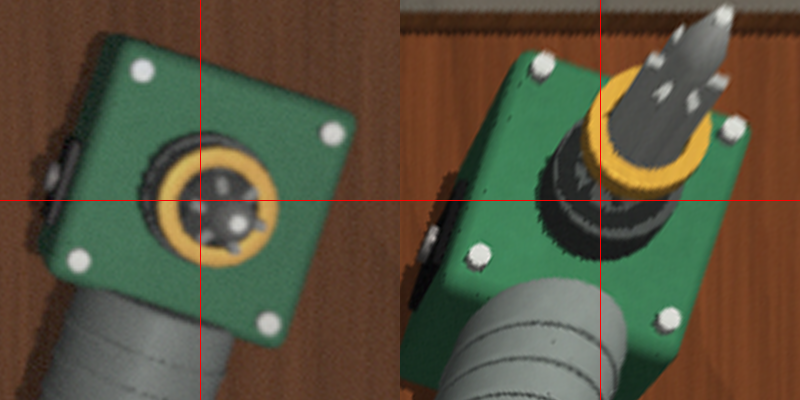

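View pics/so.png

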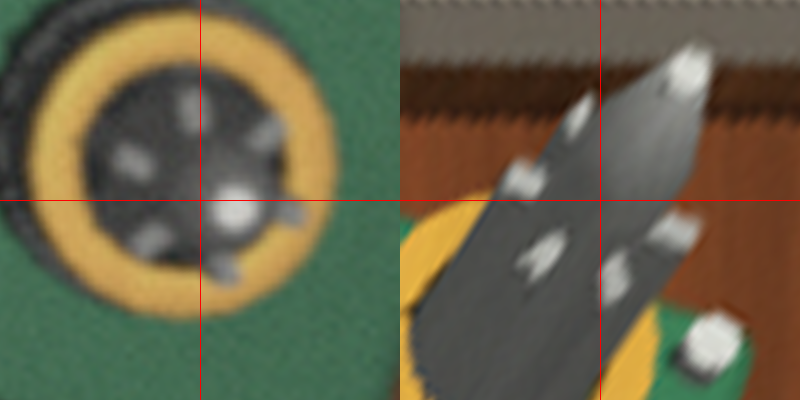

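```bash
cat >> h.py <<'E'
def cloud(c,d):
    i=viewer.camera_info(c); v,u=np.mgrid[:480,:640]
    uv=np.stack([u,v],-1).reshape(-1,1,2).astype(np.float64)
    n=cv2.undistortPoints(uv,i["intrinsics"],i["dist_coeffs"]).reshape(480,640,2)
    q=np.dstack([n[...,0]*d,-n[...,1]*d,-d]); return q@i["rotation"].T+i["eye"]
def Rt(th): 
    c,s=np.cos(th),np.sin(th); return np.array([[s,0,c],[-c,0,s],[0,-1,0]])
E
python3 - <<'E'
from h import *
ps={}
for c in("top","side"):
    p,d=viewer.read_camera(c); np.savez(f"{c}1.npz",p=p,d=d); W=cloud(c,d); ok=d>0
    x,y,z=W[...,0],W[...,1],W[...,2]
    print(c,"slab z",np.median(z[ok&(abs(x-.6)<.01)&(abs(y-.14)<.01)]))
    # max heights around head within 0.14
    r=np.hypot(x-.651,y-.145); an=np.degrees(np.arctan2(y-.145,x-.651))
    for a in range(-180,180,30):
        m=ok&(r>.04)&(r<.125)&(an>=a)&(an<a+30); print(a,round(float(np.percentile(z[m],99.5)),3),end="; ")
    print()
    for nm,cx,cy,zz,R in(("head",.651,.145,.08,.031),("collar",.5262,-.1282,.114,.032)):
        m=ok&(abs(z-zz)<.004)&(np.hypot(x-cx,y-cy)<.042)
        pts=np.stack([x[m],y[m]],1).astype(np.float32); print(nm,m.sum(),cv2.minEnclosingCircle(pts),np.median(z[m]))
    m=ok&(np.hypot(x-.49,y+.22)<.06); print("motor top",np.percentile(z[m],99))
    m=ok&(np.hypot(x-.526,y+.128)<.05); print("spindle top",z[m].max())
    # tooth phase of head
    g=cv2.cvtColor(p,cv2.COLOR_RGB2GRAY).astype(np.float32)
    for cx,cy in((.651,.145),(.652,.145),(.651,.144)):
        ang=np.radians(np.arange(0,360,1.)); prof=0
        for rr in(.0165,.018,.0195):
            uv=project(c,np.stack([cx+rr*np.cos(ang),cy+rr*np.sin(ang),0*ang+.08],1)).astype(np.float32)
            prof=prof+cv2.remap(g,uv[None,:,0],uv[None,:,1],cv2.INTER_CUBIC)[0]
        sel=np.ones(360,bool)
        if c=="top": sel=(np.arange(360)<135)|(np.arange(360)>=315) # exclude slab glare
        f=(prof*np.exp(-6j*ang))[sel].sum(); print("tooth phase",-np.degrees(np.angle(f))/6%60)
for th in range(-90,91,15):
    q=solver.inverse_kinematics([.651,.145,.04],Rt(np.radians(th))); q2=solver.inverse_kinematics([.526,-.128,.1],Rt(np.radians(th)))
    print(th,None if q is None else np.round(q,2),None if q2 is None else np.round(q2,2))
E
```

```text
top slab z 0.030683385504662652
-180 0.035; -150 0.035; -120 0.035; -90 0.035; -60 0.035; -30 0.035; 0 0.035; 30 0.035; 60 0.035; 90 0.035; 120 0.035; 150 0.035; 
head 666 ((0.6516301035881042, 0.1437564343214035), 0.0315452478826046) 0.08022617464580872
collar 740 ((0.5262208580970764, -0.1280432641506195), 0.031748805195093155) 0.11417014507918699
motor top 0.0989744477361663
spindle top 0.16758874232293686
tooth phase 2.689678135856216
tooth phase 4.147983596026647
tooth phase 4.084150993844659
side slab z 0.028625483414438324
-180 0.032; -150 0.031; -120 0.031; -90 0.031; -60 0.031; -30 0.031; 0 0.032; 30 0.034; 60 0.031; 90 0.032; 120 0.032; 150 0.031; 
head 358 ((0.6512728929519653, 0.14171583950519562), 0.033287957310676575) 0.07856759555515058
collar 662 ((0.5262950658798218, -0.12984144687652588), 0.03266318514943123) 0.11326038845678929
motor top 0.0965747492021486
spindle top 0.16449902686980772
tooth phase 5.885089151512585
tooth phase 6.0076912468062105
tooth phase 5.825878715176013
-90 [-0.71  0.78  0.64  1.7  -0.59  0.86 -1.38] [-0.63  0.7   1.11  2.01 -0.79  0.95 -0.6
[... 398 characters left out ...]
  -0.56  0.85 -0.1 ] [-0.55  0.61  0.96  2.   -0.66  0.87  0.52]
0 [-0.66  0.76  0.56  1.69 -0.51  0.84  0.13] [-0.53  0.6   0.93  2.   -0.64  0.86  0.76]
15 [-0.62  0.75  0.51  1.69 -0.47  0.83  0.36] [-0.5   0.58  0.89  2.   -0.61  0.85  0.99]
30 [-0.58  0.73  0.44  1.69 -0.4   0.81  0.57] [-0.47  0.56  0.84  2.   -0.57  0.83  1.22]
45 [-0.53  0.72  0.38  1.69 -0.34  0.8   0.79] [-0.43  0.54  0.79  2.   -0.52  0.81  1.44]
60 [-0.49  0.71  0.31  1.68 -0.29  0.79  1.  ] [-0.35  0.51  0.68  1.99 -0.44  0.79  1.63]
75 [-0.45  0.7   0.25  1.68 -0.23  0.79  1.22] [-0.27  0.48  0.57  1.99 -0.37  0.77  1.82]
90 [-0.4   0.7   0.18  1.68 -0.17  0.78  1.43] [-0.23  0.47  0.51  1.99 -0.33  0.76  2.04]
```

Run:
```python
from h import *
th=np.radians(-25.0); R=Rt(th)
env.reach([.6513,.1442,.17],R)
env.movel([.6513,.1442,.039],R,rate=.12)
s=env.sense(); print(s["ee_pos"],s["wrist_force"])
effector.grasp(squeeze=45)
s=env.sense(); print(s["t"],s["ee_pos"],s["wrist_force"],s["gripper_width"])
env.movel([.6513,.1442,.2],None,rate=.12)
s=env.sense(); print(s["t"],s["ee_pos"],s["wrist_force"],s["moment"],s["gripper_width"])
env.reach([.5262,-.1285,.24],Rt(np.radians(-18)))
s=env.sense(); print(s["t"],s["ee_pos"],s["wrist_force"],s["moment"],s["gripper_width"])
for c in("top","side"):
    p,d=viewer.read_camera(c); np.savez(f"{c}2.npz",p=p,d=d); cv2.imwrite(f"pics/{c}2.png",p[:,:,::-1])
```

```text
[0.65202341 0.14426392 0.03991102] [0.42631381 0.67165989 0.0614181 ]
4.9667 [0.65152296 0.14421802 0.03927906] [-0.5474603   0.29700651  2.27641878] 0.061719228087430515
6.4583 [0.65076219 0.14414793 0.19902776] [ 0.69893605 -1.03723991 -2.90326367] [-0.05676491  0.13323208  0.01906773] 0.0619416356104265
7.6167 [ 0.52710192 -0.12694876  0.23983297] [ 0.09060085  0.67614593 -2.79598019] [-0.06415706  0.02901505 -0.03234871] 0.06199462308530404
```

View pics/side2.png

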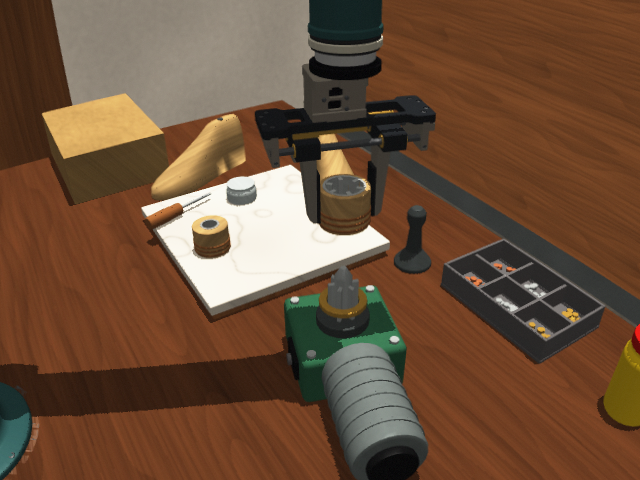

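View pics/top2.png

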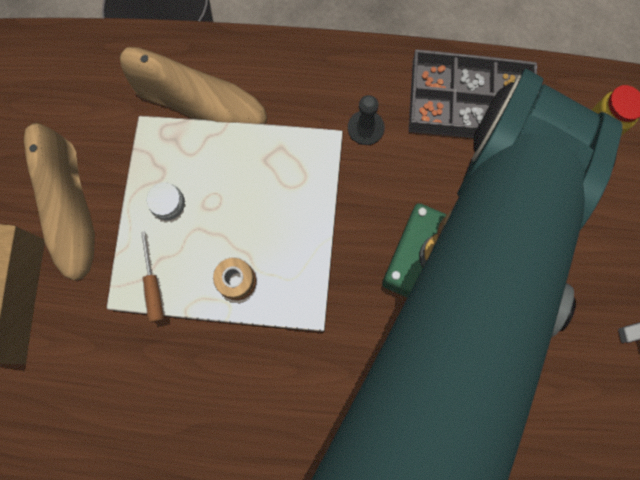

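The head is held between the fingers at about (343,205) in the side view. The arm hides it in the top view. I'll check its centre and tooth phase against the spindle in the side view.

Run:
```python
from h import *
s=env.sense(); print(s["ee_pos"],np.degrees(np.arctan2(s["tcp_rot"][1][2],s["tcp_rot"][0][2])))
p,d=viewer.read_camera("side"); W=cloud("side",d)
x,y,z=W[...,0],W[...,1],W[...,2]
m=(d>0)&(np.hypot(x-.526,y+.128)<.03); print("z hist",[(round(a,4),int(n)) for n,a in zip(*np.histogram(z[m],bins=np.arange(.22,.3,.004)))])
ims=[]
c0=s["ee_pos"]
o=ortho("side",p[:,:,::-1].copy(),c0[0],c0[1],c0[2]-.009+.05,.04)
cv2.circle(o,(200,200),155,(255,0,0),1); cv2.line(o,(200,0),(200,400),(0,0,255),1); cv2.line(o,(0,200),(400,200),(0,0,255),1)
o2=cv2.convertScaleAbs(o,alpha=2.2,beta=-60)
cv2.imwrite("pics/held.png",np.hstack([o,o2]))
```

```text
[ 0.5271102  -0.12681948  0.23967656] -17.82958549154713
z hist [(np.float64(0.22), 0), (np.float64(0.224), 0), (np.float64(0.228), 41), (np.float64(0.232), 23), (np.float64(0.236), 58), (np.float64(0.24), 27), (np.float64(0.244), 61), (np.float64(0.248), 26), (np.float64(0.252), 73), (np.float64(0.256), 74), (np.float64(0.26), 107), (np.float64(0.264), 133), (np.float64(0.268), 140), (np.float64(0.272), 180), (np.float64(0.276), 635), (np.float64(0.28), 96), (np.float64(0.284), 0), (np.float64(0.288), 0), (np.float64(0.292), 0)]
```

View pics/held.png

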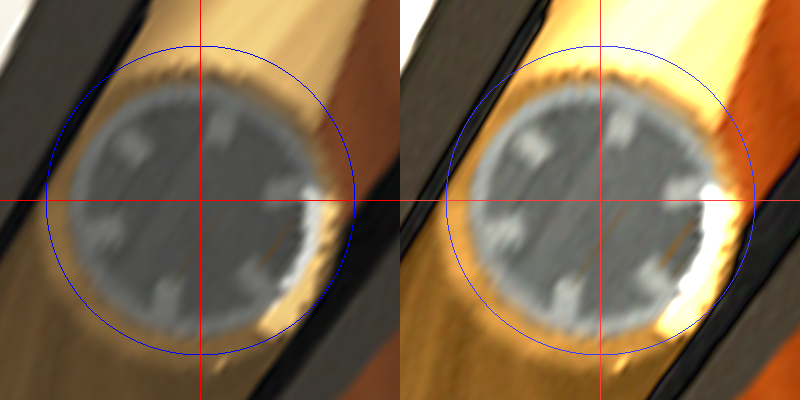

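```bash
cat >> h.py <<'E'
TGT=np.array([.5263,-.1285])
def st(tag=""):
    s=env.sense(); print(tag,round(s["t"],2),np.round(s["ee_pos"],4),np.round(s["wrist_force"],1),np.round(s["moment"],2),round(s["gripper_width"],4),flush=True); return s
E
python3 - <<'E'
from h import *
R=Rt(np.radians(-18.5)); cmd=TGT+[-.0009,-.0017]
for z in(.19,.165,.157,.152,.148,.144):
    env.movel([*cmd,z],R,rate=.06); env.pause(.15); s=st(z)
    cmd=cmd+.7*(TGT-s["ee_pos"][:2]) if abs(s["wrist_force"][2]+2.9)<3 else cmd
    if s["wrist_force"][2]>10: break
np.save("cmd.npy",cmd)
p,d=viewer.read_camera("side"); cv2.imwrite("pics/s3.png",cv2.resize(p[130:370,220:540,::-1],(800,600)))
E
```

```text
0.19 8.9 [ 0.5257 -0.1302  0.1904] [ 1.1 -0.1 -2.5] [-0.07  0.13  0.1 ] 0.0619
0.165 9.62 [ 0.5261 -0.1292  0.1653] [-0.4  0.1 -2.9] [-0.14  0.06 -0.  ] 0.062
0.157 10.05 [ 0.526  -0.1286  0.157 ] [ 0.4  1.6 -3.1] [-0.08  0.05 -0.04] 0.0621
0.152 10.45 [ 0.5262 -0.1285  0.152 ] [-0.8  0.7 -3.3] [-0.09  0.09 -0.  ] 0.0621
0.148 10.85 [ 0.5262 -0.1285  0.148 ] [ 0.5 -0.1 -2.5] [-0.06  0.1  -0.02] 0.0621
0.144 11.25 [ 0.5263 -0.1285  0.144 ] [-0.3  0.2 -3.5] [-0.07  0.12 -0.  ] 0.0619
```

View pics/s3.png

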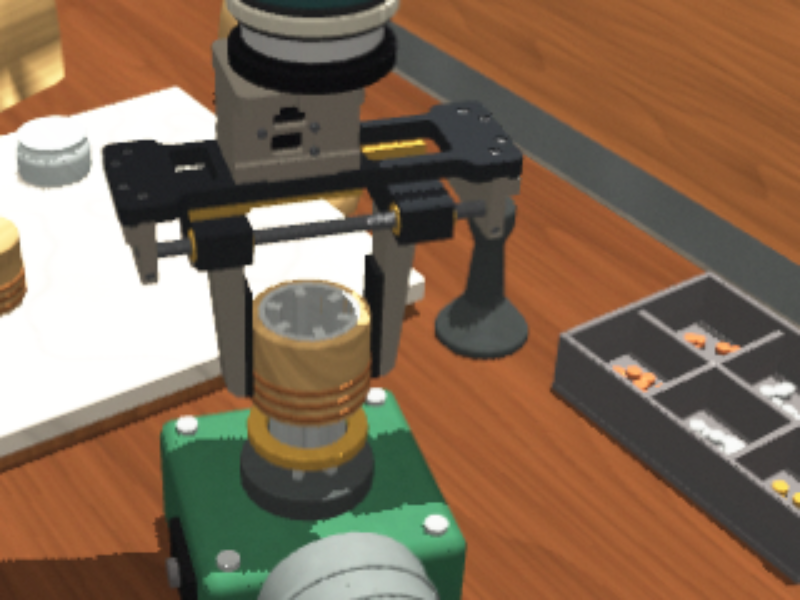

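The underside is about 7 mm below the tooth tops with no contact force, so the teeth are in mesh; in the crop, the head sits centred just above the collar at about (310,380). Next I'll press.

Run:
```python
from h import *
R=Rt(np.radians(-18.5)); cmd=np.load("cmd.npy")
for z in(.132,.125,.121,.117,.113,.110,.107,.105,.103,.101):
    env.movel([*cmd,z],R,rate=.04); env.pause(.15); s=st(z)
    if s["wrist_force"][2]>45 or s["ee_pos"][2]<.1065: break
np.save("z.npy",z)
p,d=viewer.read_camera("side"); cv2.imwrite("pics/s4.png",cv2.resize(p[130:370,220:540,::-1],(800,600)))
```

```text
0.132 11.9 [ 0.5264 -0.1286  0.1321] [-0.4  0.1 -2.9] [-0.09  0.11  0.04] 0.062
0.125 12.38 [ 0.5264 -0.1285  0.125 ] [-0.1 -0.2 -1.8] [-0.07  0.09 -0.01] 0.0618
0.121 12.78 [ 0.5268 -0.1286  0.1212] [ 1.7 -1.4 -0.3] [-0.17 -0.22  0.02] 0.0619
0.117 13.18 [ 0.5268 -0.1286  0.1173] [ 1.6 -1.4  2.7] [-0.24 -0.29 -0.01] 0.0618
0.113 13.57 [ 0.5268 -0.1287  0.1133] [ 2.6 -1.   3.5] [-0.29 -0.47  0.06] 0.0621
0.11 13.97 [ 0.5268 -0.1287  0.1103] [ 3.  -0.8  4.7] [-0.29 -0.58  0.  ] 0.0622
0.107 14.38 [ 0.5268 -0.1286  0.1072] [ 4.8 -1.3  4.9] [-0.4  -0.86 -0.02] 0.0619
0.105 14.78 [ 0.5269 -0.1287  0.107 ] [-1.   0.1 20.8] [ 0.03  0.49 -0.03] 0.0622
0.103 15.18 [ 0.5269 -0.1286  0.1069] [-7.4  2.6 39.8] [0.45 2.01 0.01] 0.0615
0.101 15.57 [ 0.527  -0.1286  0.1065] [-13.3   4.5  56. ] [0.94 3.22 0.16] 0.0618
```

View pics/s4.png

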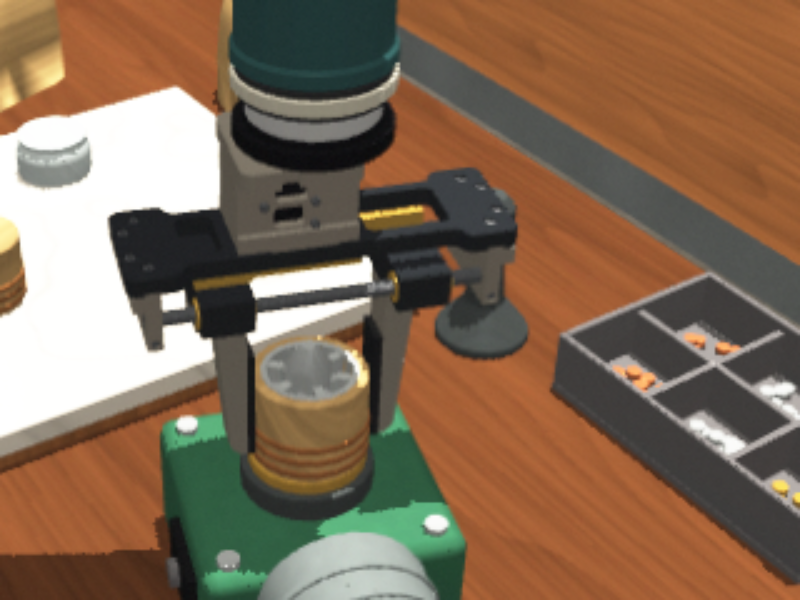

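There is a hard stop at TCP z of 0.107, the predicted home height, and the collar sits flush on its base. I'll take the load off, then let go and withdraw.

Run:
```python
from h import *
R=Rt(np.radians(-18.5)); cmd=np.load("cmd.npy")
env.movel([*cmd,.1062],R,rate=.04); env.pause(.2); st("relax")
effector.release(); env.pause(.2); s=st("open")
p0=s["ee_pos"]
env.movel([p0[0],p0[1],.26],R,rate=.12); st("up")
env.reach([.45,.25,.3],R); st("away")
for c in("side","top"):
    p,d=viewer.read_camera(c); W=cloud(c,d); x,y,z=W[...,0],W[...,1],W[...,2]
    cv2.imwrite(f"pics/{c}5.png",p[:,:,::-1])
    m=(d>0)&(abs(z-.148)<.005)&(np.hypot(x-.5263,y+.1285)<.042)
    pts=np.stack([x[m],y[m]],1).astype(np.float32); print(c,m.sum(),cv2.minEnclosingCircle(pts),np.median(z[m]))
    print([(q["at"],q["score"]) for q in tip_of(c,"head")],[(q["at"],q["score"]) for q in tip_of(c,"spindle_foot")])
```

```text
relax 16.11 [ 0.5251 -0.1279  0.1068] [-5.2  1.7 19.8] [0.31 1.01 0.  ] 0.0622
open 16.92 [ 0.5263 -0.1285  0.1062] [0.3 0.8 0.4] [-0.08  0.1  -0.02] 0.092
up 18.35 [ 0.5258 -0.1284  0.2593] [-0.6 -1.5 -0. ] [-0.08  0.08  0.01] 0.092
away 19.79 [0.4506 0.2487 0.2999] [ 0.   0.1 -0.6] [-0.05  0.09  0.04] 0.0921
side 904 ((0.5238001346588135, -0.1290699690580368), 0.03237626701593399) 0.1465666499860384
[([0.5286, -0.1252, 0.0984], 0.73)] []
top 906 ((0.5246798396110535, -0.1282602995634079), 0.030959537252783775) 0.14843295281662927
[([0.5241, -0.1277, 0.0998], 0.74)] [([0.5246, -0.1288, 0.0968], 0.71)]
```

View pics/side5.png

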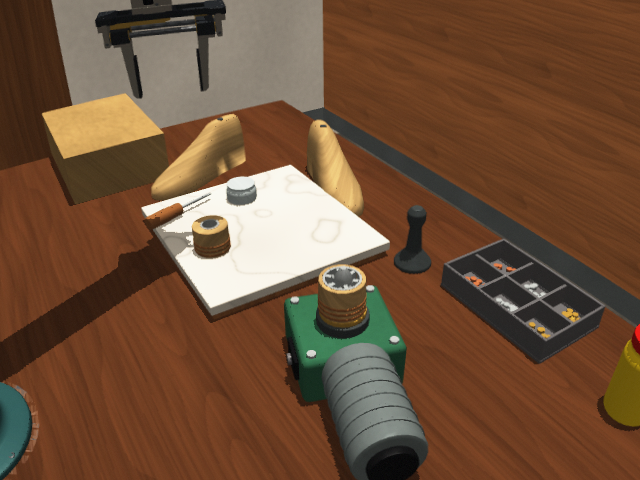

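View pics/top5.png

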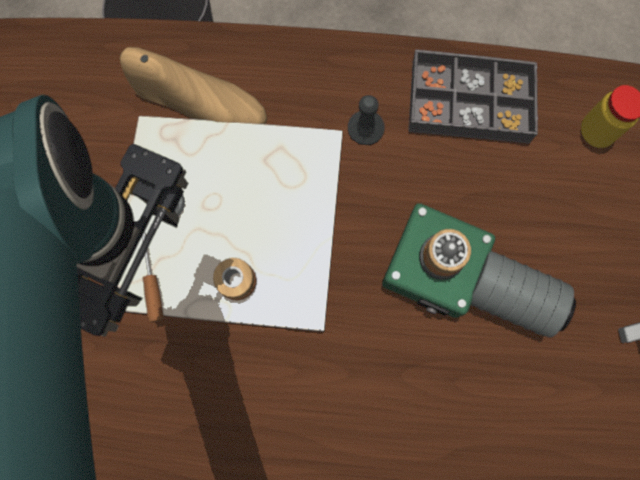

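The head stands upright on the spindle at (342,297) in the side view and (447,252) in the top view. Its top is at 0.148 m, which is fully home, and the arm is clear of everything.

```bash
python3 -c "
from station import workorder
print(workorder.finish_job())"
```

```text
the job is handed in; nothing more can be done
None
```

The toothed head is on the splined spindle, pressed fully home, released, and the job is handed in at about 20 s on the robot's clock.

- **Fit:** I turned the head about 7° while carrying it, and the teeth meshed at once, so no rocking was needed.
- **Press:** The head drove the collar down to a hard stop at tool height 0.107 m, which is the height calculated for fully home. I kept pressing until the wrist force peaked at about 56 N, under the 120 N limit.
- **Last checks:**
  - The head's top measured 0.148 m with the top camera and 0.1466 m with the side camera; 0.148 m was expected.
  - The depth centres came out 2 to 3 mm from my estimate of the spindle axis, within the 6 mm allowed.
  - The network put the head 1 to 4 mm from that axis, at a height of 0.098 to 0.100 m.
- **Less certain:** After release, the side camera no longer found the spindle foot point, presumably because the head covers it. I did not read the collar's position directly. It follows from the hard stop and the head's height.

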